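# Put the service kit back into its foam nests

### The job

Put the service kit away: take the four things in the row nearest the robot and lay the torch, the tape measure, the box cutter and the connector each into the grey foam nest with the pocket shaped for it, lengthwise along the pocket (either way round), middle over middle, and lying flat on the pocket's floor as they lie on the bench now. Leave the jar and the roll of black tape where they are.

Things in the scene. Friction and masses are not known exactly. Their poses are not given: they have to be found in the camera images.
- torch_center (a point): Black pocket torch lying on its side, a round rod 34 mm in diameter and 113 mm long, 120 g, loose. Origin: its centre, 17 mm above what it lies on; y along its length.
- tape_measure_center (a point): Yellow tape measure lying flat on its side, loose, 180 g: case 66 mm across (x) by 68 mm long (y), 36 mm high, with a small metal hook sticking out 12 mm farther at the -y end. Origin: centre of the case, 18 mm above what it lies on; z up. Take it across x. (The one in the row nearest the robot; another at the far edge behind the clamp is fixed scenery.)
- cutter_center (a point): Yellow snap-off box cutter lying flat, loose, 70 g: 20 mm wide (x), 166 mm long (y) with the blade tip at the -y end, body 13 mm high with a slider button standing 4 mm above it. Origin: middle of the overall length, 6.5 mm above what it lies on; z up.
- connector_center (a point): White plug housing (connector) lying flat, loose, 12 g: 30 mm wide (x), 60 mm long (y), body 21 mm high (25 mm with its ribs). Origin: its centre, 10.5 mm above what it lies on; z up.
- nest_torch_floor (a point): Grey foam nest fixed to the bench, outer size 76 x 155 mm, 9 mm high: a rectangular pocket 48 x 127 mm (x by y) and 6 mm deep, open at the top, with a white floor 3 mm above the bench, bearing a dark silhouette of the torch; the 14 mm wide rim is interrupted by a finger gap of 50 mm half-way along both long sides. Origin: centre of the pocket's floor (3 mm above the bench); y along the pocket's length, z up.
- nest_tape_floor (a point): Grey foam nest fixed to the bench, outer size 108 x 126 mm, 9 mm high: a rectangular pocket 80 x 98 mm (x by y) and 6 mm deep, open at the top, with a white floor 3 mm above the bench, bearing a dark silhouette of the tape measure; the 14 mm wide rim is interrupted by a finger gap of 44 mm half-way along both long sides. Origin: centre of the pocket's floor (3 mm above the bench); y along the pocket's length, z up.
- nest_cutter_floor (a point): Grey foam nest fixed to the bench, outer size 63 x 208 mm, 9 mm high: a rectangular pocket 35 x 180 mm (x by y) and 6 mm deep, open at the top, with a white floor 3 mm above the bench, bearing a dark silhouette of the box cutter; the 14 mm wide rim is interrupted by a finger gap of 60 mm half-way along both long sides. Origin: centre of the pocket's floor (3 mm above the bench); y along the pocket's length, z up.
- nest_connector_floor (a point): Grey foam nest fixed to the bench, outer size 72 x 102 mm, 9 mm high: a rectangular pocket 44 x 74 mm (x by y) and 6 mm deep, open at the top, with a white floor 3 mm above the bench, bearing a dark silhouette of the connector; the 14 mm wide rim is interrupted by a finger gap of 34 mm half-way along both long sides. Origin: centre of the pocket's floor (3 mm above the bench); y along the pocket's length, z up.
- jar_center (a point): Bystander: brown round jar with a green screw cap standing upright by itself near the far left corner, 48 mm in diameter, 80 mm high, loose. Origin: its centre, 40 mm above the bench. Not to be moved.
- tape_roll_center (a point): Bystander: roll of black tape lying flat, 68 mm in diameter, 19 mm high, loose. Origin: its centre, 9.5 mm above the bench. Not to be moved.
Things that resemble listed ones, but are neither listed nor needed, are in the scene too. Leave any green or orange look-alike of the part that bears connector_center alone.

How it is judged:
At the end, for the whole second after the job is handed in: Each thing lies released and at rest in its own nest: centre within 12 mm of the pocket's centre horizontally and 3 mm in height of lying on its floor, length within 0.2 rad of the pocket's either way round; all but the torch right way up, level within 0.12 rad (horizontal distance between torch_center and nest_torch_floor below 0.012 m and z of torch_center in the frame of nest_torch_floor between 0.014 and 0.02 m and angle between the y axis of torch_center and the y axis of nest_torch_floor, either way round below 0.2 rad and linear speed of each of torch, tape_measure, cutter, connector below 0.02 m/s and horizontal distance between tape_measure_center and nest_tape_floor below 0.012 m and z of tape_measure_center in the frame of nest_tape_floor between 0.015 and 0.021 m and angle between the y axis of tape_measure_center and the y axis of nest_tape_floor, either way round below 0.2 rad and angle between each of tape_measure_center, cutter_center, connector_center's own z axis and vertical below 0.12 rad and horizontal distance between cutter_center and nest_cutter_floor below 0.012 m and z of cutter_center in the frame of nest_cutter_floor between 0.0035 and 0.0095 m and angle between the y axis of cutter_center and the y axis of nest_cutter_floor, either way round below 0.2 rad and horizontal distance between connector_center and nest_connector_floor below 0.012 m and z of connector_center in the frame of nest_connector_floor between 0.0075 and 0.0135 m and angle between the y axis of connector_center and the y axis of nest_connector_floor, either way round below 0.2 rad); the robot touches nothing.
It fails at once if the jar is moved by more than 25 mm (distance of jar_center from where it was at the start of the episode above 0.025 m).
It fails at once if the roll of black tape is moved by more than 25 mm (distance of tape_roll_center from where it was at the start of the episode above 0.025 m).
It also fails if it takes over 109 s, if anything falls off the work surface, if the arm or the gripper's body presses on something with over 40 N, if the wrist force passes 120 N, or if a joint passes its speed limit or range.

### The arm

A 6-joint arm with a two-finger parallel gripper is mounted at the origin on a cart in front of the work surface, level with it; the furniture and walls round the work are solid. World frame = base frame: x ahead of the robot, y to its left, z up, the work surface at z = 0. Lengths are in m, angles in rad, forces in N, time in s.
With the tool pointing down it reaches from about 0.275 to 0.825 m from the base axis. Payload 4.9 kg.
Tool frame: the origin (TCP) lies midway between the tips of the shut fingers; the grasp point (between the pads) lies 19 mm behind it (bot.grip_depth is the distance from the TCP to the grasp point, in m); z points along the fingers, y is the line along which they close (so a half turn about z gives the same grasp; the last joint's range is limited). The gripper opens to 85 mm and grips with 20 to 120 N. Pads are 22 mm wide; open, the fingers measure 114 mm over their backs; the gripper's body (76 mm by 85 mm) begins 54 mm behind the grasp point. The pads swing forward as they close: fully open they stand 13 mm farther back than shut.
Start: joints at [1.033, 0.326, -0.193, 1.052, 0, 1.437], TCP at [0.216, 0.506, 0.231] pointing down, gripper open.
Joint ranges: [-2.65, 2.65], [-0.97, 1.79], [-1.3, 1.35], [-1.93, 2.1], [-1.47, 1.37], [-3.14, 3.14]. Speed limits (rad/s): [2.57, 2.57, 3.14, 3.14, 3.14, 3.14].

### API

Orientations are given as a unit quaternion [w, x, y, z].
In Python, from cell import bot gives the robot as it stands. Calls block until the motion is done:
- bot.move_pose(position, orientation): joint-space move of the TCP to a pose.
- bot.move_linear(position, speed=0.15, rotation=None, until_force=None): straight line of the TCP; rotation=None keeps the orientation; speed is the mean speed in m/s. With until_force (N) it stops when the force on the tool has changed by that much, and returns True; else False.
- bot.goto_joints(angles): joint-space move.
- bot.set_gripper(opening, grasp_force=None): opening from 0.0 (shut) to 1.0 (fully open); grasp_force is the grip in N (None keeps the last); returns when the fingers have stopped.
- bot.wait(seconds).
- bot.solve_ik(position, orientation): joint angles nearest the present ones, or None.
- bot.camera(name): name is "side" or "top"; returns the picture (420x560x3 uint8, red, green, blue); there is no depth.
- bot.calibration(name): a dict with "mtx" (3x3 intrinsics, pixels), "extrinsics" (4x4, takes a point from world to camera coordinates). Camera axes: x right, y down, z forward; pixel columns grow to the right and rows downward; lengths in m; the calibration is good to about 2 mm. A picture is of the moment at which its call begins. calibration takes no time and is no camera call.
A pose or a line that the arm cannot do raises bot.PlanningError and nothing moves.
- bot.close_job(): hands the job in; it is judged then, once.
Trained networks look in the newest picture that a camera, given by its name, has taken for a name from the list of things; names that differ only in an ending like _2 or _b are one class to them, and where a whole thing is asked for, a point or a joint stands for the part that bears it (a point fixed in the world has none). Each returns a list of dicts, best first, with "confidence" (0 to 1); they miss things now and then, are a little off and sometimes report something else, mostly with a low value. They report only what shows in the picture. A call takes as long as a camera call. They do not tell look-alikes from the thing itself.
- bot.search_frame(camera, thing): "bbox" ([left, top, width, height] in pixels, round what is visible of it).
Readings, each from a call of its own:
- bot.read_clock(): time.
- bot.read_joint_positions(): joint angles.
- bot.read_joint_vel(): joint speeds.
- bot.read_joint_efforts(): joint torques, N m.
- bot.read_position(): TCP position.
- bot.read_tool_rot(): TCP orientation.
- bot.read_ft_force(): force on the tool from outside, world axes, zero at the start.
- bot.read_moment(): the same for the moment, N m.
- bot.read_gripper_width(): opening from 0.0 (shut) to 1.0 (fully open).
- bot.read_finger_force(): force on a finger pad.
Only numpy, scipy, OpenCV 4.12 (cv2) and the standard library are available. Lean on these libraries where they do the work, as an engineer would, in place of code of your own. Each camera call takes 0.05 s, during which the arm holds its last target. There are 200 camera calls.

## Working session

There is one attempt and no reset: what is moved stays moved. The work goes in short steps, each a Python script; the robot and the scene stay as the last script left them, time stands still between calls to the robot, and variables do not carry over. Pictures are saved under pics/ and viewed, at most 14 in all, crops included, and the job is handed in when it is done.

```bash
mkdir -p pics
python3 - <<'E'
from cell import bot
import cv2
for c in ("top","side"):
    im=bot.camera(c); cv2.imwrite(f"pics/{c}0.png",cv2.resize(im[:,:,::-1],(800,600),interpolation=cv2.INTER_CUBIC))
    k=bot.calibration(c); print(c,k["mtx"].round(1).tolist(),k["extrinsics"].round(3).tolist())
    for t in "torch_center tape_measure_center cutter_center connector_center nest_torch_floor nest_tape_floor nest_cutter_floor nest_connector_floor jar_center tape_roll_center".split():
        print(t,[(round(d["confidence"],2),[round(v) for v in d["bbox"]]) for d in bot.search_frame(c,t)][:4])
print(bot.read_clock(),bot.read_tool_rot())
E
```

```text
top [[546.8, 0.0, 279.0], [0.0, 546.8, 207.2], [0.0, 0.0, 1.0]] [[0.015, -1.0, -0.019, -0.027], [-0.982, -0.011, -0.186, 0.533], [0.186, 0.022, -0.982, 1.319], [0.0, 0.0, 0.0, 1.0]]
torch_center [(0.65, [299, 239, 49, 18]), (0.16, [152, 112, 22, 23])]
tape_measure_center [(0.64, [229, 234, 37, 29])]
cutter_center [(0.74, [366, 238, 62, 25])]
connector_center [(0.79, [190, 213, 24, 22]), (0.79, [186, 275, 26, 14]), (0.65, [140, 207, 26, 16]), (0.64, [156, 242, 24, 14])]
nest_torch_floor [(0.87, [235, 156, 38, 60]), (0.7, [154, 112, 22, 25])]
nest_tape_floor [(0.68, [179, 146, 41, 54])]
nest_cutter_floor [(0.68, [357, 144, 28, 80])]
nest_connector_floor [(0.84, [296, 160, 26, 39]), (0.43, [178, 146, 44, 54])]
jar_center [(0.66, [154, 112, 23, 23])]
tape_roll_center [(0.91, [403, 166, 28, 28])]
side [[387.9, 0.0, 283.3], [0.0, 387.9, 206.4], [0.0, 0.0, 1.0]] [[1.0, 0.013, -0.003, -0.554], [0.003, -0.445, -0.896, 0.045], [-0.013, 0.895, -0.445, 1.171], [0.0, 0.0, 0.0, 1.0]]
torch_center [(0.53, [230, 224, 20, 31]), (0.38, [300, 298, 26, 18])]
tape_measure_center [(0.87, [238, 196, 17, 18])]
cutter_center [(0.53, [212, 265, 32, 42])]
connector_center [(0.6, [216, 185, 13, 18]), (0.52, [222, 172, 14, 10]), (0.44, [244, 177, 9, 16]), (0.42, [261, 186, 19, 16])]
nest_torch_floor [(0.77, [276, 204, 51, 21])]
nest_tape_floor [(0.97, [292, 188, 36, 14]), (0.37, [236, 195, 22, 19])]
nest_cutter_floor [(0.69, [260, 262, 89, 20]), (0.5, [298, 298, 3, -1])]
nest_connector_floor [(0.56, [286, 230, 40, 17])]
jar_center [(0.81, [332, 160, 16, 28]), (0.24, [299, 297, 28, 19])]
tape_roll_center [(0.61, [298, 299, 28, 16])]
1.1 [3.38770738e-06 2.00539537e-01 9.79685610e-01 1.57319523e-06]
```

Run:
```python
import cv2
im=cv2.imread("pics/top0.png")
# crop px 130..440 x 100..300 in original coordinates, from new image: scale 2.5
from cell import bot
im=bot.camera("top")[:,:,::-1]; cv2.imwrite("pics/raw.png",im)
cv2.imwrite("pics/crop1.png",cv2.resize(im[100:310,130:290],None,fx=2.8,fy=2.8,interpolation=cv2.INTER_CUBIC))
cv2.imwrite("pics/crop2.png",cv2.resize(im[130:280,230:440],(798,570),interpolation=cv2.INTER_CUBIC))
```

```text
(no output)
```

View pics/top0.png

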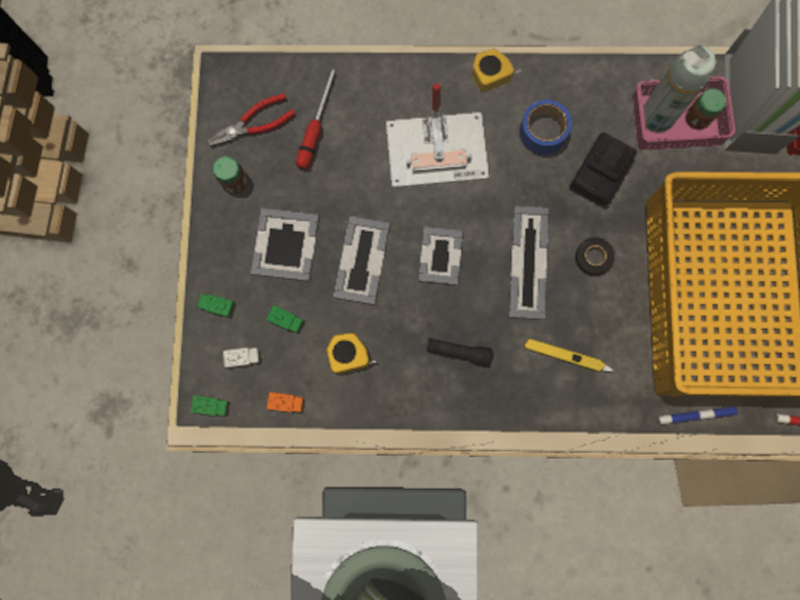

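View pics/crop1.png

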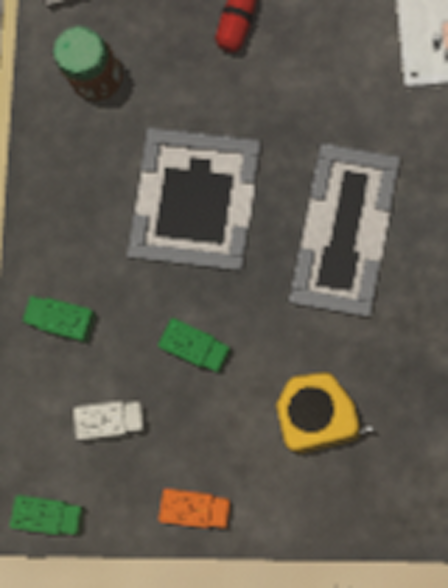

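View pics/crop2.png

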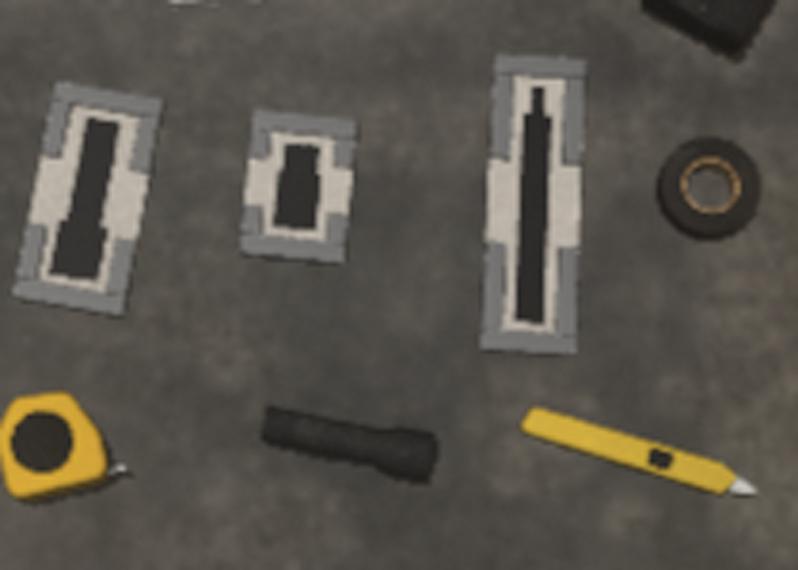

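View pics/side0.png

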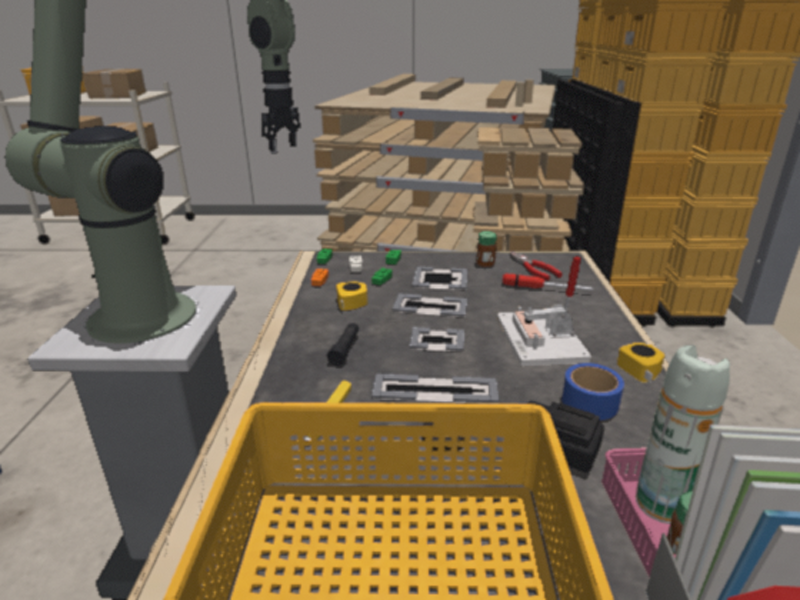

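The top picture (800x600) shows these pixel positions:
- **Nests:** tape (285,243), torch (361,260), connector (441,256), cutter (530,262).
- **Row objects:** white connector (240,357), yellow tape measure (348,353), torch (460,352), cutter (568,356).
- **Connector candidates:** green (216,304), (285,319), (209,405), orange (285,402), white (240,357). Only the white one fits "white plug housing"; crop1 confirms it at (108,420).
- **Tape measure:** (348,353) is in the near row. The one at (493,68) is behind the clamp, so it is scenery.

Next I fit poses by silhouette.

```bash
cat > vis.py <<'E'
import numpy as np, cv2
from scipy.optimize import minimize
from cell import bot
K=bot.calibration("top"); M=K["mtx"]; E=np.array(K["extrinsics"])
def proj(P): 
    return cv2.projectPoints(np.asarray(P,float),cv2.Rodrigues(E[:3,:3])[0],E[:3,3],M,None)[0][:,0]
def back(uv,z):
    C=-E[:3,:3].T@E[:3,3]; d=E[:3,:3].T@np.linalg.inv(M)@np.r_[uv,1]
    return (C+d*(z-C[2])/d[2])[:2]
S=6
def box(p,L,W,z0,z1):   # yaw = direction of the length in world
    c,s=np.cos(p[2]),np.sin(p[2])
    return [[p[0]+c*a-s*b,p[1]+s*a+c*b,z] for a in(-L/2,L/2) for b in(-W/2,W/2) for z in(z0,z1)]
def mask_of(im,bb,kind):
    l,t,w,h=bb; o=np.zeros(im.shape[:2],np.uint8); r=im[t:t+h,l:l+w].astype(int)  # BGR
    v=r.max(2); sat=v-r.min(2)
    m={'yellow':(r[...,2]-r[...,0]>60),'white':(v>120)&(sat<60),'nest':(v>100)&(sat<40),'black':v<48}[kind]
    o[t:t+h,l:l+w]=m*255
    n,lab,st,_=cv2.connectedComponentsWithStats(o)
    return (lab==1+np.argmax(st[1:,4])).astype(np.uint8)
def fit(im,bb,kind,L,W,z0,z1):
    m=mask_of(im,bb,kind); pts=cv2.findNonZero(m)
    if kind=='nest':m=cv2.fillConvexPoly(m*0,cv2.convexHull(pts),1)
    (c,(w,h),a)=cv2.minAreaRect(pts); a=np.radians(a if w>h else a+90)
    x,y=back(c,(z0+z1)/2); q=back(np.array(c)+10*np.array([np.cos(a),np.sin(a)]),(z0+z1)/2)
    big=cv2.resize(m,None,fx=S,fy=S,interpolation=cv2.INTER_LINEAR) if 0 else (cv2.resize(m*255,None,fx=S,fy=S,interpolation=cv2.INTER_LINEAR)>127).astype(np.uint8)
    def cost(d):
        p=[x+d[0]*.01,y+d[1]*.01,yaw0+d[2]*.2]
        h=cv2.convexHull(((proj(box(p,L,W,z0,z1))+.5)*S-.5).astype(np.float32))
        r=cv2.fillConvexPoly(big*0,np.round(h*16).astype(np.int32),1,shift=4)
        return np.count_nonzero(r!=big)/np.count_nonzero(big)
    yaw0=np.arctan2(q[1]-y,q[0]-x); best=None
    for k in ((0,) if L/W>1.3 else (0,np.pi/2)):
        yaw0=np.arctan2(q[1]-y,q[0]-x)+k
        r=minimize(cost,[0,0,0],method='Nelder-Mead',options=dict(initial_simplex=[[0,0,0],[1,0,0],[0,1,0],[0,0,1]],xatol=.01,fatol=1e-4))
        p=[x+r.x[0]*.01,y+r.x[1]*.01,(yaw0+r.x[2]*.2+np.pi/2)%np.pi-np.pi/2]
        if best is None or r.fun<best[1]: best=(p,r.fun)
    return np.array(best[0]),best[1],m
OBJ=dict(connector=((150,238,34,24),'white',.06,.03,0,.023),tape=((222,228,42,38),'yellow',.068,.066,0,.036),
 torch=((292,232,60,28),'black',.113,.031,.003,.034),cutter=((362,232,70,34),'yellow',.150,.02,0,.013))
NEST=dict(connector=((290,155,38,48),'nest',.102,.072,0,.009),tape=((172,140,56,60),'nest',.126,.108,0,.009),
 torch=((230,148,46,70),'nest',.155,.076,0,.009),cutter=((352,140,38,90),'nest',.208,.063,0,.009))
E
python3 - <<'E'
from vis import *
im=cv2.imread("pics/raw.png"); vis=im.copy(); v=cv2.resize(im,None,fx=4,fy=4,interpolation=cv2.INTER_CUBIC)
for n,D in (("obj",OBJ),("nest",NEST)):
    for k,a in D.items():
        p,e,m=fit(im,*a); print(n,k,p.round(4),round(e,3),m.sum())
        h=cv2.convexHull(((proj(box(p,*a[2:]))+.5)*4-.5).astype(np.float32)).astype(int)
        cv2.polylines(v,[h],True,(255,0,255),1)
        cs,_=cv2.findContours(cv2.resize(m,None,fx=4,fy=4,interpolation=cv2.INTER_NEAREST),0,2); cv2.drawContours(v,cs,-1,(0,255,0),1)
c=v[550:1080,560:1760]; cv2.imwrite("pics/fit.png",cv2.resize(c,(800,353),interpolation=cv2.INTER_AREA))
cv2.imwrite("pics/fit2.png",v[880:1080,860:1100].repeat(3,0).repeat(3,1))
E
```

```text
obj connector [ 0.4286  0.2618 -1.4554] 0.163 286
obj tape [ 0.4391  0.0725 -1.2177] 0.781 436
obj torch [ 0.4402 -0.1271  1.392 ] 0.774 357
obj cutter [ 0.4406 -0.3125  1.2756] 0.26 422
nest connector [ 0.6198 -0.0931 -0.0864] 0.053 1088
nest tape [ 0.6388  0.1935 -0.1052] 0.032 1979
nest torch [ 0.6109  0.0512 -0.1646] 0.04 1768
nest cutter [ 0.6094 -0.2551 -0.0499] 0.04 1993
```

View pics/fit.png

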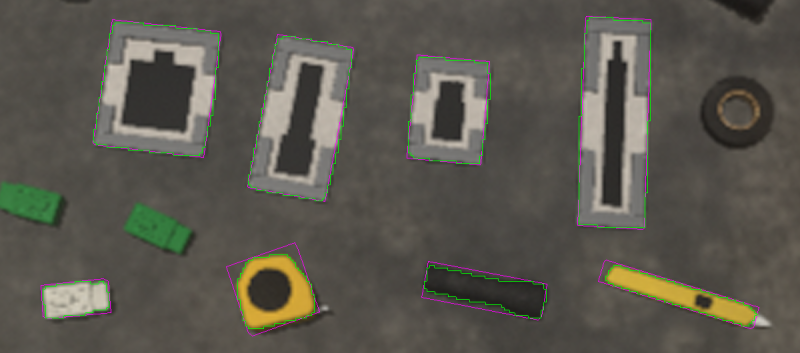

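View pics/fit2.png

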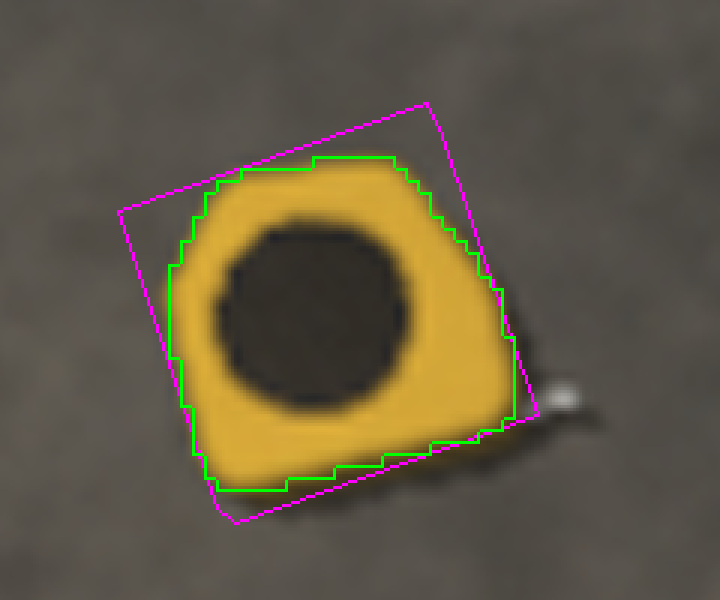

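The nest fits are good (error ≤ 0.05). The object masks have holes and the tape outline isn't a box, so I'm filling the masks and using the tape's flat base edge (fit2: (235,490)→(515,428)) for its yaw.

```bash
python3 - <<'E'
s=open('vis.py').read()
s=s.replace("    (c,(w,h),a)","    cs,_=cv2.findContours(m,0,2); m=cv2.drawContours(m,cs,-1,1,-1)\n    (c,(w,h),a)",1)
s=s.replace("'black':v<48","'black':v<48,'light':v>105").replace("'yellow',.150","'light',.166").replace("'white',","'light',")
open('vis.py','w').write(s)
E
python3 - <<'E'
from vis import *
im=cv2.imread("pics/raw.png"); v=cv2.resize(im,None,fx=4,fy=4,interpolation=cv2.INTER_CUBIC)
for k in OBJ:
    a=OBJ[k]; p,e,m=fit(im,*a); print(k,p.round(4),round(e,3),m.sum())
    if k=='tape':
        f=lambda z:back(np.array([(860+z[0]/3)/4-.375,(880+z[1]/3)/4-.375]),.036)
        d=f((515,428))-f((235,490)); yaw=np.arctan2(d[1],d[0]); u=d/np.hypot(*d); n=np.array([-u[1],u[0]])
        P=np.array([back(q,.036) for q in cv2.findNonZero(m)[:,0].astype(float)])
        A,B=P@u,P@n; print("ext",np.ptp(A),np.ptp(B)); c=u*(A.max()+A.min())/2+n*(B.max()+B.min())/2; print("tape2",c,yaw, "hook",f((565,400)), "base pt",f((375,459)))
        p=np.r_[c,yaw]
    h=cv2.convexHull(((proj(box(p,*a[2:]))+.5)*4-.5).astype(np.float32)).astype(int); cv2.polylines(v,[h],True,(255,0,255),1)
cv2.imwrite("pics/fit3.png",cv2.resize(v[900:1060,580:1760],(800,108)).repeat(1,0))
E
```

```text
connector [ 0.4288  0.2619 -1.4518] 0.108 302
tape [ 0.4391  0.0725 -1.2177] 0.229 632
ext 0.06887533835108955 0.06555367764792602
tape2 [0.43746019 0.07034351] -1.3398438389492526 hook [0.41972809 0.02166122] base pt [0.40697526 0.06085349]
torch [ 0.4416 -0.1276  1.3552] 0.307 487
cutter [ 0.4378 -0.3232  1.2759] 0.221 483
```

View pics/fit3.png

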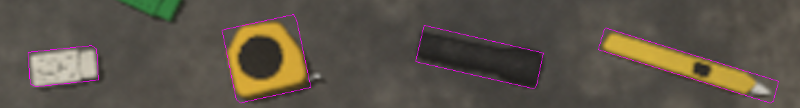

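Refit: the tape extents come out at 69 x 65.5 mm, matching its spec, and the outlines sit on all four objects in fit3. Starting with the connector.

```bash
cat > act.py <<'E'
import numpy as np
from cell import bot
PICK=dict(connector=(.4288,.2619,-1.4518,.030,25),tape=(.4375,.0703,-1.3398,.066,50),torch=(.4416,-.1276,1.3552,.034,40),cutter=(.4378,-.3232,1.2759,.020,40))
NEST=dict(connector=(.6198,-.0931,-.0864),tape=(.6388,.1935,-.1052),torch=(.6109,.0512,-.1646),cutter=(.6094,-.2551,-.0499))
H=.14
def go(x,y,yaw,z=H):
    q0=np.array(bot.read_joint_positions()); best=None
    for k in (-1,0,1):
        q=[0,np.cos((yaw+k*np.pi)/2),np.sin((yaw+k*np.pi)/2),0]
        s=bot.solve_ik([x,y,z],q)
        if s is not None:
            c=np.abs(np.array(s)-q0).max()
            if best is None or c<best[0]: best=(c,q)
    bot.move_pose([x,y,z],best[1])
def pick(n):
    x,y,yaw,w,f=PICK[n]
    bot.set_gripper(min(1,(w+.016)/.085),f); go(x,y,yaw)
    bot.move_linear([x,y,.022],speed=.2)
    hit=bot.move_linear([x,y,-.016],speed=.03,until_force=4)
    z=bot.read_position()[2]; zp=z+(.007 if n=='tape' else .005)
    bot.move_linear([x,y,zp],speed=.05)
    bot.set_gripper(0,f); g=bot.read_gripper_width()
    print(n,"hit",hit,"z",round(z,4),"width mm",round(g*85,1),"F",bot.read_finger_force(),"ft",np.round(bot.read_ft_force(),1))
    bot.move_linear([x,y,H],speed=.2); print("lifted",round(bot.read_gripper_width()*85,1),bot.read_clock())
    return zp
def place(n,zp):
    x,y,yaw=NEST[n]; w=PICK[n][3]
    go(x,y,yaw); bot.move_linear([x,y,zp+.015],speed=.2)
    hit=bot.move_linear([x,y,zp+.002],speed=.03,until_force=4)
    print("placed",hit,np.round(bot.read_position(),4),np.round(bot.read_ft_force(),1))
    bot.set_gripper(min(1,(w+.014)/.085)); bot.move_linear([x,y,H],speed=.2); print(bot.read_clock())
E
python3 - <<'E'
from act import *
import cv2
zp=pick("connector"); place("connector",zp)
im=bot.camera("top")[:,:,::-1]; cv2.imwrite("pics/a.png",im)
im=bot.camera("side")[:,:,::-1]; cv2.imwrite("pics/as.png",im)
E
```

```text
connector hit True z -0.0024 width mm 29.3 F 25.710915327072144 ft [-0.8 -1.3  0.1]
lifted 29.1 5.825
placed True [ 0.6202 -0.0933  0.0053] [0.2 0.  4.3]
9.6417
```

Run:
```python
from act import *
import cv2
zp=pick("tape"); place("tape",zp)
go(.40,.3,1.4,.2)
im=bot.camera("top")[:,:,::-1]; cv2.imwrite("pics/b.png",im)
cv2.imwrite("pics/bc.png",cv2.resize(im[130:280,140:440],(800,400),interpolation=cv2.INTER_CUBIC))
```

```text
tape hit True z -0.012 width mm 62.7 F 53.94497102199239 ft [-1.6 -0.6  6.6]
lifted 62.8 14.9333
placed True [ 0.6393  0.1936 -0.0015] [-0.2 -0.   5.3]
18.3333
```

View pics/bc.png

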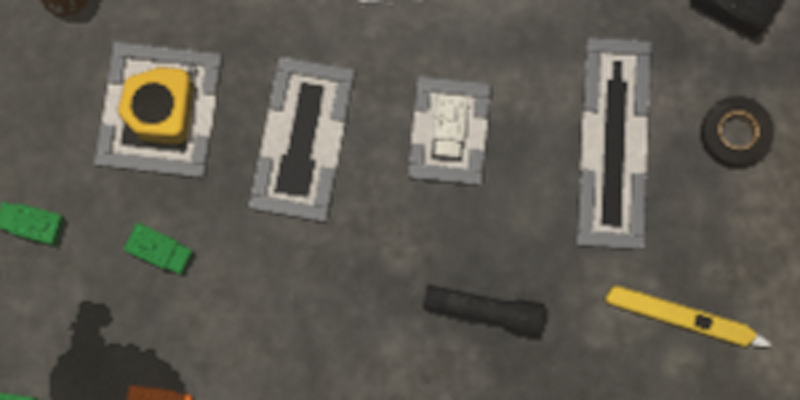

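Crop bc shows the connector in its pocket at (449,128) and the tape measure in its pocket at (156,105), both aligned. Torch and cutter next.

Run:
```python
from act import *
import cv2
for n in ("torch","cutter"):
    zp=pick(n); place(n,zp)
go(.40,.3,1.4,.2); bot.wait(.3)
im=bot.camera("top")[:,:,::-1]; cv2.imwrite("pics/c.png",im)
cv2.imwrite("pics/cc.png",cv2.resize(im[130:280,140:440],(800,400),interpolation=cv2.INTER_CUBIC))
s=bot.camera("side")[:,:,::-1]; cv2.imwrite("pics/cs.png",cv2.resize(s[180:300,210:370],(800,600),interpolation=cv2.INTER_CUBIC))
```

```text
torch hit True z -0.0031 width mm 32.7 F 39.39492881298065 ft [-1.   0.3  4.7]
lifted 32.6 24.45
placed True [0.6113 0.0512 0.005 ] [-0.4 -0.2  5. ]
27.9083
cutter hit True z -0.001 width mm 18.2 F 39.33616692200303 ft [-0.4  0.9  1.4]
lifted 18.0 32.6333
placed True [ 0.6097 -0.2553  0.0069] [-0.2  0.3  3.8]
36.375
```

View pics/cc.png

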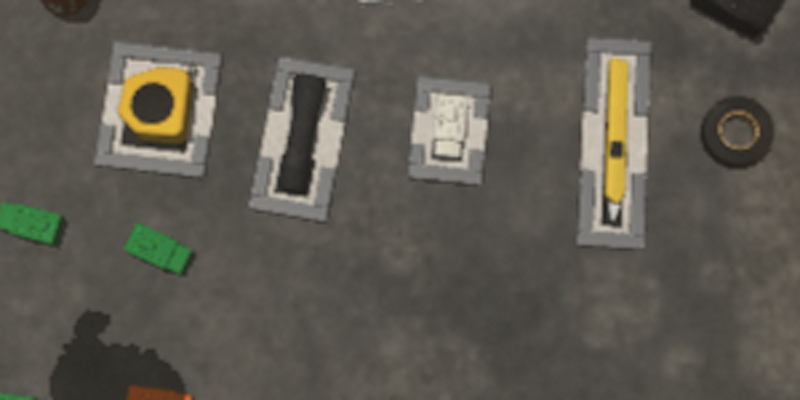

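View pics/cs.png

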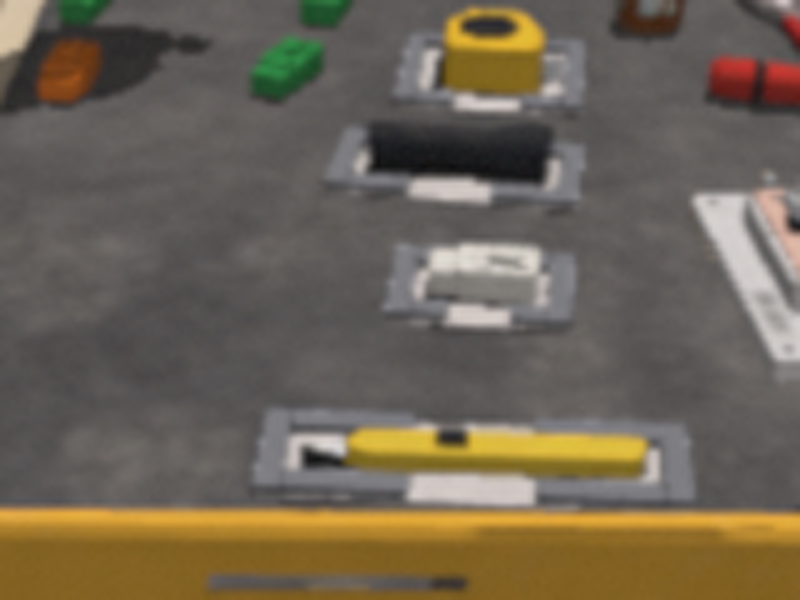

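All four sit in their pockets: tape (156,105), torch (302,135), connector (449,128) and cutter (617,142) in cc. The side view shows them lying flat. I'll check the lengthwise offsets numerically before handing in.

Run:
```python
from vis import *
import act
im=cv2.imread("pics/c.png")
for n,(kind,L,W,h,zt) in dict(connector=(None,.06,.03,.023,0),tape=('yellow',.068,.066,.036,0),torch=('black',.113,.032,.031,0),cutter=('yellow',.15,.02,.013,0)).items():
    x,y,yaw=act.NEST[n]
    if kind is None: continue
    p,e,m=fit(im,NEST[n][0],kind,L,W,.003+(.003 if n=='torch' else 0),.003+h)
    u=np.array([np.cos(yaw),np.sin(yaw)]); d=p[:2]-[x,y]
    P=np.array([back(q,.003+h*(.5 if n=='torch' else 1)) for q in cv2.findNonZero(m)[:,0].astype(float)])-[x,y]
    A=P@u; B=P@[-u[1],u[0]]
    print(n,"along",round(d@u,4),"across",round(d@[-u[1],u[0]],4),"dyaw",round(p[2]-yaw,3),round(e,3),"ext along",A.min().round(4),A.max().round(4),"across",B.min().round(4),B.max().round(4))
```

```text
tape along 0.0028 across 0.0008 dyaw -1.295 0.371 ext along -0.0353 0.0334 across -0.0346 0.0312
torch along -0.0016 across -0.0029 dyaw 0.094 4.11 ext along -0.0584 0.0558 across -0.0158 0.0092
cutter along 0.0146 across -0.001 dyaw 0.001 0.208 ext along -0.0612 0.0801 across -0.0101 0.0098
```

```bash
python3 -c "
from cell import bot
print(bot.close_job())"
```

```text
the job is handed in; nothing more can be done
None
```

The torch, tape measure, box cutter and connector are each released and lying flat in their nests (within about 4 mm of centre by the camera), the jar and black tape roll were not touched, and the job was handed in after about 40 s of the 109 s; no verdict was returned.

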